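# Hold the filling funnel over the open canister

### The arm

A 7-joint arm with a two-finger parallel gripper is mounted at the origin on the work surface. World frame = base frame: x ahead of the robot, y to its left, z up, the work surface at z = 0. Lengths are in mm, angles in rad, forces in N, time in s.
With the tool pointing down it reaches from about 350 to 900 mm from the base axis. Payload 8.1 kg.
Tool frame: the origin (TCP) lies midway between the tips of the shut fingers; the grasp point (between the pads) lies grip_point_offset behind it (grip_point_offset is the distance from the TCP to the grasp point, in mm); z points along the fingers, y is the line along which they close (so a half turn about z gives the same grasp; the last joint's range is limited). The gripper opens to 92 mm and grips with 3 to 60 N. Pads are 19 mm wide; open, the fingers measure 130 mm over their backs; the gripper's body (75 mm by 190 mm) begins 47 mm behind the grasp point.
Start: joints at [-1.209, 0.434, 0.025, 1.573, -0.012, 1.134, -0.075], TCP at [280.181, 558.696, 205.842] pointing down, gripper open.
Joint ranges: [-2.62, 2.62], [-0.44, 2.09], [-1.27, 1.32], [0.08, 2.57], [-1.32, 4.46], [0.12, 2], [-2.74, 2.74]. Speed limits (rad/s): [2.22, 2.22, 3.01, 3.01, 3.14, 3.14, 3.14].

### API

Orientations are given as a unit quaternion [x, y, z, w].
In Python, from plant import observe, camera, finish_job, boxes_of, landmark_of, grip_point_offset gives the robot as it stands. The module is installed in compiled form; this text tells all that it offers.
- The arm moves only by the tool apply_moves, never from a script. Its argument "deltas" is a list of rows, each a list of 4 numbers: the shift along the tool's x, y, z in cm, then the turn about the tool's z in rad. In form: [[dx, dy, dz, roll], ...]. A call has 1 to 12 rows; each row is the pose to reach, as a shift and turn from the pose commanded when the call began, along the tool's axes at that moment; what a row does not reach only later rows make up. A row lasts 1/12 s, in which the tool goes at most 41.7 mm and 7.16 degrees, less where a joint would pass 70% of its speed; a pose out of reach is approached as far as the arm can. A call with a gripper value outside its range is refused whole. "fingers" is the finger opening in cm, from 0 to 9.18, set as the call begins (left out, the last holds). The fingers move at their own pace and stop on an object; the grip force is fixed at half the most. Time passes only in rows, so rows that repeat a pose let the fingers close. It gives the time, the measured TCP pose, the force, the opening and the grip force at its end, in the units of the state.
- observe(): the state, without advancing time (a new reading comes with each control period).
- camera(name): name is "side" or "top" or "wrist"; returns a dict with "img" (384x512x3 uint8, blue, green, red), "K" (3x3 intrinsics, pixels), "rvec" (rotation vector, rad) and "tvec" (3), from world to camera coordinates, as OpenCV has them; the wrist camera has in their place "T_tool_cam" (4x4, takes a point from camera to tool coordinates, whose origin is the TCP and whose axes are the flange's). Camera axes: x right, y down, z forward; pixel columns grow to the right and rows downward; lengths in mm; the calibration is good to about 2 mm. The wrist camera is an equidistant fisheye: a pixel r from the principal point sees the ray r / f radians off the axis. A picture is of the moment at which its call begins: read the wrist's pose just before it. There is no depth.
- finish_job(): hands the job in; it is judged then, once.
Trained networks look in the newest picture that a camera, given by its name, has taken for a name from the list of things; names that differ only in an ending like _2 or _b are one class to them, and where a whole thing is asked for, a point or a joint stands for the part that bears it (a point fixed in the world has none). Each returns a list of dicts, best first, with "score" (0 to 1); they miss things now and then, are a little off and sometimes report something else, mostly with a low value. They report only what shows in the picture. A call takes as long as a camera call.
- boxes_of(camera, label): "extent" ([centre column, centre row, width, height] in pixels, round what is visible of it).
- landmark_of(camera, label): "xy" ([column, row] in pixels: a listed point, or the origin of a listed thing).
The state is a dict: "time_s": time; "joint_positions": joint angles; "qd": joint speeds; "joint_efforts": joint torques, N m; "eef_pos": TCP position; "orientation": TCP orientation; "force": force on the tool from outside, world axes, zero at the start; "torque": the same for the moment, N m; "finger_gap": finger opening in mm; "finger_force": force on a finger pad.
Only numpy, scipy, OpenCV 4.12 (cv2) and the standard library are available. Lean on these libraries where they do the work, as an engineer would, in place of code of your own. Each camera call takes 0.05 s, during which the arm holds its last target. There are 200 camera calls.

### The job

I am about to fill the open blue canister: pick up the orange funnel, carry it up and over the spice rack without bumping the rack or disturbing its jars or the canisters, and hold it level over the open canister with its spout centred on the mouth, the spout's long sides parallel to the canister's long sides, and its lower end about a centimetre above the rim, touching neither canister. Finish like that, still and with the funnel held in the gripper: do not put it down or let go.

Things in the scene. Friction and masses are not known exactly. Their poses are not given: they have to be found in the camera images.
- funnel: orange funnel (sizes in mm), 0.08-0.15 kg, upright on its spout. Origin: centre of the spout's lower end; z up. Spout: oblong tube 70 (x) by 44 (y), 30 high; above it a round hopper, 70 diameter at z = 34 to 120 at the rim, z = 88. Black handle along -x (at the start towards the robot, within 30 degrees): level bar 20 wide (y), 16 high, x = -55 to -147, middle at z = 74
- funnel_grip (a point): middle of the handle's free part, a good place to grip it from above across its 20 mm width: 105 mm from the funnel's axis along its -x and 74 mm above its origin; axes as the funnel's
- open_canister: the blue ceramic canister without a lid: open box 120 (x) by 90 (y) by 130 mm high, walls 4 mm thick, 0.8 kg, loose on the counter. Origin: centre of its underside; z up, x along its long sides, which point away from the robot, within about 20 degrees
- open_mouth (a point): centre of the open canister's mouth, level with its rim, 130 mm above the counter; axes as the canister's; the opening is 112 (x) by 82 mm (y)
- closed_canister: bystander: the same blue canister closed by a wooden lid with a small black knob, 156 mm high in all; origin at the centre of its underside. It stands beside the open one, on either side of it
- rack: wooden spice rack fixed to the counter between funnel and canisters: a tray (mm) 352 long (x, away from the robot), 90 wide (y), 45 high with end boards 85 high; origin at the centre of its underside
- spice0: bystander: amber glass spice jar with a black cap and a white label, 58 mm diameter, 120 mm high, loose in the rack, its top about 130 mm above the counter; origin at the centre of its underside
- spice1: bystander: spice jar as spice0, with a steel cap and a yellow label
- spice2: bystander: spice jar as spice0, with a black cap and a green label

How it is judged (in metres and radians):
On the way:
1. the funnel passes over the spice rack, its spout higher than the jar tops (height (world z) of funnel above 0.13 m and y of funnel in the frame of rack between -0.08 and 0.08 m and x of funnel in the frame of rack between -0.2 and 0.2 m and contact force between funnel and the fingers above 0.3 N), for 0.05 s.
At the end, for the whole second after the job is handed in: Gripper holds the funnel still, touching no canister: spout 2-25 mm above the open rim, within 12 mm of the mouth's centre, within 8 degrees of parallel to its long sides (either way round) and 7 of level; canisters and jars within 20 mm of their starts (z of funnel in the frame of open_mouth between 0.002 and 0.025 m and horizontal distance between funnel and open_mouth below 0.012 m and angle between the x axis of funnel and the x axis of open_canister, either way round below 0.14 rad and angle between funnel's own z axis and vertical below 0.12 rad and contact force between funnel and the fingers above 0.3 N and contact force between funnel and open_canister below 0.05 N and contact force between funnel and closed_canister below 0.05 N and linear speed of funnel below 0.02 m/s and angular speed of funnel below 0.15 rad/s and angle between open_canister's own z axis and vertical below 0.05 rad and distance of each of open_canister, closed_canister, spice0, spice1, spice2 from where it was at the start of the episode below 0.02 m); the arm keeps its last pose, push and grip.
It fails at once if a canister or a spice jar is shifted by over 20 mm or tipped (distance of any of open_canister, closed_canister, spice0, spice1, spice2 from where it was at the start of the episode above 0.02 m or angle between any of open_canister, closed_canister, spice0, spice1, spice2's own z axis and vertical above 0.25 rad).
It fails at once if the spice rack is bumped by the robot or the funnel (contact force between rack and the arm above 3 N or contact force between rack and the fingers above 3 N or contact force between rack and funnel above 3 N).
It also fails if it takes over 43 s, if anything falls off the work surface, if the arm or the gripper's body presses on something with over 40 N, if the wrist force passes 120 N, or if a joint passes its speed limit or range.

## Working session

There is one attempt and no reset: what is moved stays moved. The work goes in short steps, Python scripts to look and compute and a tool call to move; the robot and the scene stay as the last step left them, time stands still between calls to the robot, and variables do not carry over. Pictures are saved under pics/ and viewed, at most 10 in all, crops included, and the job is handed in when it is done.

Besides the shell and the picture viewer there is one more tool, called after ">>>" as a command line: name --pt "numbers of a row" for each row, then --argument value for the rest. apply_moves: Moves the arm, as the interface text tells. Its arguments: {"type":"object","properties":{"deltas":{"type":"array","items":{"type":"array","items":{"type":"number"}}},"fingers":{"type":"number"}},"required":["deltas"]}

```bash
mkdir -p pics; cat > h.py <<'E'
import numpy as np, cv2
from plant import *
from scipy.spatial.transform import Rotation as R
def ray(c,px):
    K=c["K"]
    p=cv2.undistortPoints(np.array([[px]],float),K,None)[0,0]
    Rm=cv2.Rodrigues(np.array(c["rvec"],float))[0]; t=np.array(c["tvec"],float).ravel()
    o=-Rm.T@t; d=Rm.T@np.array([p[0],p[1],1.0]); return o,d/np.linalg.norm(d)
def atz(c,px,z):
    o,d=ray(c,px); return o+d*(z-o[2])/d[2]
def tri(rs):
    A=sum(np.eye(3)-np.outer(d,d) for o,d in rs); b=sum((np.eye(3)-np.outer(d,d))@o for o,d in rs)
    return np.linalg.solve(A,b)
E
cat > a.py <<'E'
from h import *
s=observe(); print(s["time_s"],s["eef_pos"],s["orientation"],s["finger_gap"],grip_point_offset)
print(R.from_quat(s["orientation"]).as_matrix().round(3))
Z=dict(funnel=0,funnel_grip=74,open_canister=0,open_mouth=130,closed_canister=0,rack=0,spice0=10,spice1=10,spice2=10)
C={}
for n in ("top","side"):
    C[n]=camera(n); cv2.imwrite(f"pics/{n}0.png",C[n]["img"]); print(n,ray(C[n],[256,192]))
for k,z in Z.items():
    rs=[]
    for n in C:
        l=landmark_of(n,k)[:2]; b=boxes_of(n,k)[:1]
        for q in l: print(n,k,round(q["score"],2),np.round(q["xy"]),atz(C[n],q["xy"],z).round())
        for q in b: print("   box",round(q["score"],2),np.round(q["extent"]))
        if l: rs.append(ray(C[n],l[0]["xy"]))
    if len(rs)==2: print("   TRI",tri(rs).round())
E
python3 a.py
```

```text
0.0 [279.96186411 558.18926567 205.0553306 ] [ 2.30342264e-01  9.73109362e-01 -7.74558828e-04 -1.05051542e-04] 91.68525194055046 18.8
[[-0.894  0.448 -0.001]
 [ 0.448  0.894 -0.001]
 [-0.    -0.002 -1.   ]]
top (array([ 406.18834146,   -6.60906624, 1111.01606535]), array([ 0.12806825,  0.01387534, -0.99166829]))
side (array([  95.65285619, -558.06674013,  934.4722433 ]), array([ 0.43639064,  0.48477832, -0.75799287]))
top funnel 0.83 [369. 199.] [ 537. -286.    0.]
   box 0.73 [377. 213.  49.  84.]
side funnel 0.68 [308. 283.] [ 538. -290.    0.]
   box 0.87 [305. 280.  64.  64.]
   TRI [ 539. -288.   -4.]
top funnel_grip 0.64 [382. 237.] [ 438. -300.   74.]
   box 0.59 [375. 213.  48.  83.]
side funnel_grip 0.88 [284. 294.] [ 438. -297.   74.]
   box 0.76 [304. 276.  59.  67.]
   TRI [ 437. -298.   78.]
top open_canister 0.73 [190. 180.] [579. 185.   0.]
   box 0.93 [184. 176.  48.  62.]
side open_canister 0.66 [212. 176.] [565. 183.   0.]
side open_canister 0.22 [240. 216.] [535.  -6.   0.]
   box 0.86 [214. 163.  51.  61.]
   TRI [576. 189. -11.]
top open_mouth 0.74 [180. 172.] [5
[... 708 characters left out ...]
.]
side spice0 0.91 [263. 196.] [636.   7.  10.]
side spice0 0.77 [214. 229.] [442.   0.  10.]
   box 0.92 [213. 215.  21.  40.]
   TRI [567. -13.  75.]
top spice1 0.93 [255. 193.] [547.  10.  10.]
top spice1 0.72 [255. 232.] [443.   8.  10.]
   box 0.79 [255. 188.  22.  26.]
side spice1 0.91 [263. 196.] [636.   7.  10.]
side spice1 0.77 [214. 229.] [442.   0.  10.]
   box 0.92 [213. 215.  21.  40.]
   TRI [567. -13.  75.]
top spice2 0.93 [255. 193.] [547.  10.  10.]
top spice2 0.72 [255. 232.] [443.   8.  10.]
   box 0.79 [255. 188.  22.  26.]
side spice2 0.91 [263. 196.] [636.   7.  10.]
side spice2 0.77 [214. 229.] [442.   0.  10.]
   box 0.92 [213. 215.  21.  40.]
   TRI [567. -13.  75.]
```

```bash
python3 -c "
import cv2
a=cv2.imread('pics/top0.png')[120:270,80:430]
cv2.imwrite('pics/top0c.png',cv2.resize(a,None,fx=2.28,fy=2.28,interpolation=2))"
```

```text
(no output)
```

View pics/top0c.png

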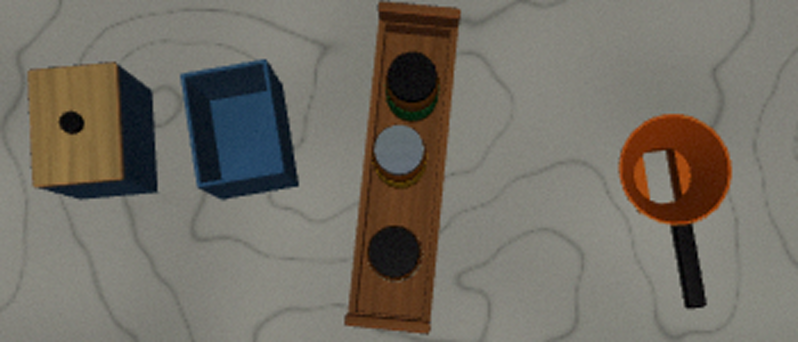

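View pics/side0.png

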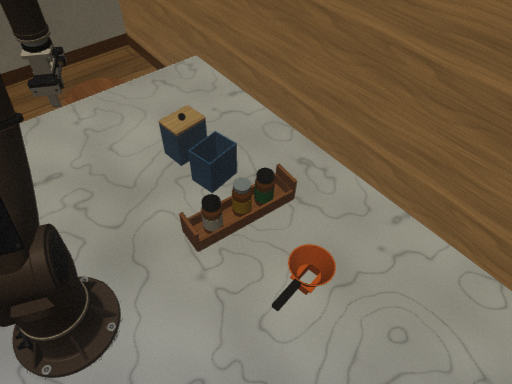

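>>> apply_moves --pt "-2 -1.5 -1 0.1" --pt "-5 -4 -2 0.2" --pt "-8 -6.5 -3 0.32" --pt "-11 -9 -4 0.44" --pt "-14 -11 -4.5 0.56" --pt "-17 -13.5 -4.5 0.68" --pt "-20 -16 -4.5 0.8" --pt "-23 -18 -4.5 0.92" --pt "-26 -20.5 -4.5 1.04" --pt "-29 -22.5 -4.5 1.16" --pt "-31 -24.5 -4.5 1.28" --pt "-31.3 -24.5 -4.5 1.4"

```text
time_s: 2.9
eef_pos: [452.1, 193.0, 251.4]
orientation: [0.807, 0.59, 0.0, 0.001]
force: [0.4, 0.4, -0.5]
finger_gap: 91.9
finger_force: 0.0
```

```bash
cat > g.py <<'E'
from h import *
import sys
# g.py x y z yaw_of_tool_y_deg : delta in tool axes
def go(x,y,z,yaw):
    s=observe(); M=R.from_quat(s["orientation"]).as_matrix(); p=np.array(s["eef_pos"])
    cy=np.degrees(np.arctan2(M[1,1],M[0,1]))
    d=M.T@(np.array([x,y,z])-p)/10
    turn=-np.radians((yaw-cy+180)%360-180)
    print("t",s["time_s"],"p",p.round(1),"yaw_y",cy.round(2),"q",np.round(s["joint_positions"],2),"tilt",M[:,2].round(3),"gap",round(s["finger_gap"],1),"F",np.round(s["force"],1))
    print("delta cm",d.round(2),"roll",turn.round(3))
if __name__=="__main__": go(*map(float,sys.argv[1:]))
E
python3 g.py 430 -250 250 -84
```

```text
t 2.9 p [452.1 193.  251.4] yaw_y -17.65 q [-0.88  0.17  0.44  1.85 -0.08  1.14 -0.73] tilt [ 0.001 -0.001 -1.   ] gap 91.9 F [ 0.4  0.4 -0.5]
delta cm [-42.88  11.32   0.19] roll 1.158
```

>>> apply_moves --pt "-3 0.8 0 0.1" --pt "-7 1.8 0 0.2" --pt "-11 2.9 0 0.3" --pt "-15 4 0 0.4" --pt "-19 5 0 0.5" --pt "-23 6.1 0 0.6" --pt "-27 7.1 0 0.7" --pt "-31 8.2 0 0.8" --pt "-35 9.2 0 0.9" --pt "-39 10.3 0 1.0" --pt "-42 11.1 0 1.1" --pt "-42.9 11.3 0.2 1.16"

```text
time_s: 3.9
eef_pos: [433.0, -249.6, 249.8]
orientation: [0.999, 0.053, 0.001, 0.002]
force: [-0.2, 0.3, -0.0]
finger_gap: 91.8
finger_force: 0.0
```

```bash
cat > w.py <<'E'
from h import *
import sys
s=observe(); M=R.from_quat(s["orientation"]).as_matrix(); p=np.array(s["eef_pos"])
c=camera("wrist"); cv2.imwrite(f"pics/{sys.argv[1]}.png",c["img"])
T=np.array(c["T_tool_cam"],float); K=np.array(c["K"],float)
def wz(px,z):
    v=np.array([(px[0]-K[0,2])/K[0,0],(px[1]-K[1,2])/K[1,1]]); th=np.linalg.norm(v)
    d=np.append(v/max(th,1e-9)*np.sin(th),np.cos(th))
    d=M@T[:3,:3]@d; o=p+M@T[:3,3]; return o+d*(z-o[2])/d[2]
def pw(X):
    q=T[:3,:3].T@(M.T@(np.array(X)-p)-T[:3,3]); th=np.arctan2(np.hypot(q[0],q[1]),q[2]); u=q[:2]/np.hypot(q[0],q[1])*th
    return u*[K[0,0],K[1,1]]+K[:2,2]
if __name__=="__main__":
    for a in sys.argv[2:]:
        k,z=a.split(":")
        for q in landmark_of("wrist",k)[:2]: print(k,round(q["score"],2),np.round(q["xy"],1),wz(q["xy"],float(z)).round(1))
E
python3 w.py w1 funnel:0 funnel_grip:74; python3 g.py 438 -298 55 -84
```

```text
funnel 0.78 [290.8  82.9] [ 547.1 -281.4    0. ]
funnel_grip 0.63 [300.8 168.6] [ 437.6 -298.7   74. ]
t 4.05 p [ 433.5 -244.5  248.7] yaw_y -83.35 q [-0.32  0.23  0.9   1.86 -0.2   1.14 -0.8 ] tilt [-0.001 -0.    -1.   ] gap 91.9 F [ 0.8  0.6 -0.2]
delta cm [-0.17  5.37 19.37] roll 0.011
```

View pics/w1.png

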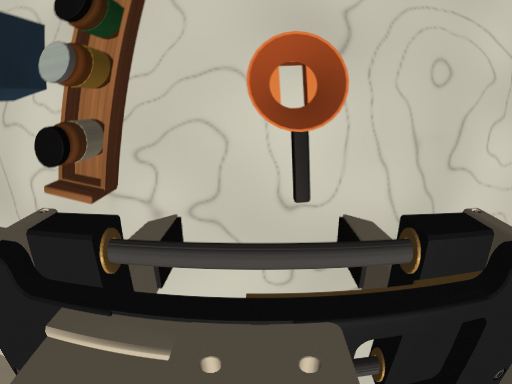

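```bash
python3 - <<'E'
import sys; sys.argv=["w","w2"]
exec(open("w.py").read().split("if __name__")[0])
im=c["img"].astype(int); g=cv2.inRange(c["img"],(0,0,0),(60,60,60))
g[:, :270]=0; g[:,330:]=0; g[205:]=0; g[:130]=0
pts=[]
for r in range(140,197,4):
    xs=np.where(g[r])[0]
    if len(xs): pts.append(wz([xs.mean(),r],82)); 
pts=np.array(pts); print(pts[[0,-1]].round(1)); f=np.polyfit(pts[:,0],pts[:,1],1); print("yaw",np.degrees(np.arctan(f[0])),"y at 437",np.polyval(f,437))
# orange rim centre at z=88
hsv=cv2.cvtColor(c["img"],cv2.COLOR_BGR2HSV); m=cv2.inRange(hsv,(3,120,60),(18,255,255)); m[:, :230]=0; m[:,370:]=0;m[140:]=0
cn=max(cv2.findContours(m,0,2)[0],key=cv2.contourArea); P=np.array([wz(q[0],88)[:2] for q in cn],np.float32); print("rim",cv2.minEnclosingCircle(P), cv2.fitEllipse(P))
E
python3 g.py 438 -298 55 -84
```

```text
[[ 474.4 -290.4   82. ]
 [ 406.9 -301.7   82. ]]
yaw 9.262107009765097 y at 437 -296.46923804640886
rim ((541.7985229492188, -280.20379638671875), 59.54512023925781) ((542.1301879882812, -280.2159423828125), (116.9893569946289, 117.4115219116211), 92.63304138183594)
t 4.1 p [ 434.  -243.3  248.7] yaw_y -83.19 q [-0.32  0.23  0.9   1.86 -0.2   1.14 -0.8 ] tilt [-0.     0.001 -1.   ] gap 91.9 F [ 0.2  0.6 -0.3]
delta cm [-0.24  5.49 19.36] roll 0.014
```

>>> apply_moves --pt "0 1 2 -0.01" --pt "0 2.5 5 -0.02" --pt "-0.1 4 8 -0.04" --pt "-0.2 5.2 10.5 -0.04" --pt "-0.2 5.4 12 -0.04" --pt "-0.2 5.4 12 -0.04" --pt "-0.2 5.4 12 -0.04" --pt "-0.2 5.4 12 -0.04" --pt "-0.2 5.4 12 -0.04"

```text
time_s: 4.85
eef_pos: [439.4, -297.2, 130.2]
orientation: [0.997, 0.079, 0.001, 0.0]
force: [-0.3, 0.5, 0.5]
finger_gap: 91.9
finger_force: 0.0
```

```bash
python3 w.py w3 funnel_grip:74; python3 g.py 438 -297 55 -81
```

```text
funnel_grip 0.66 [263.6 196.1] [ 439.7 -298.9   74. ]
funnel_grip 0.18 [32.2 55.6] [542.4 -55.5  74. ]
t 4.95 p [ 439.2 -297.4  130. ] yaw_y -80.93 q [-0.08  0.44  0.8   1.94 -0.4   0.92 -0.5 ] tilt [ 0.002 -0.    -1.   ] gap 92.2 F [-0.7  0.7  0.3]
delta cm [-0.12 -0.07  7.5 ] roll 0.001
```

View pics/w3.png

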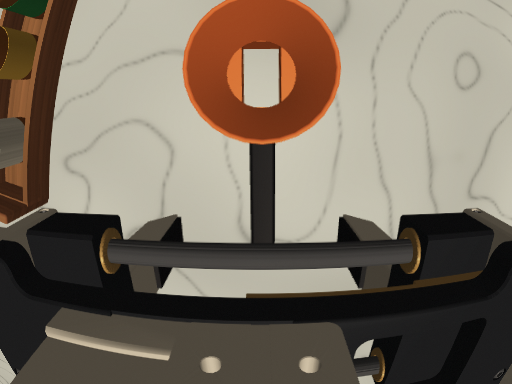

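Handle runs straight down the picture at column 262, centred between the fingers (~145–375 px, midpoint 260) and parallel to the tool. Descend, then close.

>>> apply_moves --pt "0 0 1.5 0" --pt "-0.1 0 3.5 0" --pt "-0.1 0 5.5 0" --pt "-0.1 0 7 0" --pt "-0.1 0 7.5 0" --pt "-0.1 0 7.5 0" --pt "-0.1 0 7.5 0"

```text
time_s: 5.53
eef_pos: [437.7, -298.2, 54.6]
orientation: [0.997, 0.078, 0.0, 0.0]
force: [0.0, 0.3, 1.4]
finger_gap: 91.7
finger_force: 0.0
```

>>> apply_moves --pt "0 0 0 0" --pt "0 0 0 0" --pt "0 0 0 0" --pt "0 0 0 0" --pt "0 0 0 0" --pt "0 0 0 0" --pt "0 0 0 0" --pt "0 0 0 0" --pt "0 0 0 0" --pt "0 0 0 0" --fingers 0

```text
time_s: 6.37
eef_pos: [437.2, -298.0, 53.8]
orientation: [0.997, 0.078, -0.0, 0.0]
force: [0.1, -0.4, 0.2]
finger_gap: 29.7
finger_force: 0.0
```

Fingers still closing.

>>> apply_moves --pt "0 0 0 0" --pt "0 0 0 0" --pt "0 0 0 0" --pt "0 0 0 0" --pt "0 0 0 0" --pt "0 0 0 0"

```text
time_s: 6.87
eef_pos: [437.2, -298.0, 53.8]
orientation: [0.997, 0.078, 0.0, -0.0]
force: [-0.4, -1.0, -0.1]
finger_gap: 19.5
finger_force: 30.0
```

>>> apply_moves --pt "0 0 -0.5 0" --pt "0 0 -1.5 0" --pt "0 0 -3 0" --pt "0 0 -5 0" --pt "0 0 -7 0" --pt "0 0 -9 0" --pt "0 0 -11.5 0" --pt "0 0 -14 0" --pt "0 0 -16.5 0" --pt "0 0 -18.5 0" --pt "0 0 -20 0" --pt "0 0 -20 0"

```text
time_s: 7.87
eef_pos: [438.1, -299.3, 257.4]
orientation: [0.997, 0.078, 0.002, 0.001]
force: [-0.6, -1.1, -1.7]
finger_gap: 19.5
finger_force: 30.0
```

```bash
python3 w.py w4 funnel:200; python3 g.py 460 -60 255 -81
```

```text
t 7.9667 p [ 437.2 -297.9  254.2] yaw_y -81.02 q [-0.18  0.3   0.89  1.78 -0.25  1.18 -0.63] tilt [ 0.001  0.    -1.   ] gap 19.6 F [-0.3 -0.3 -1.5]
delta cm [  5.97 -23.14  -0.08] roll -0.0
```

View pics/w4.png

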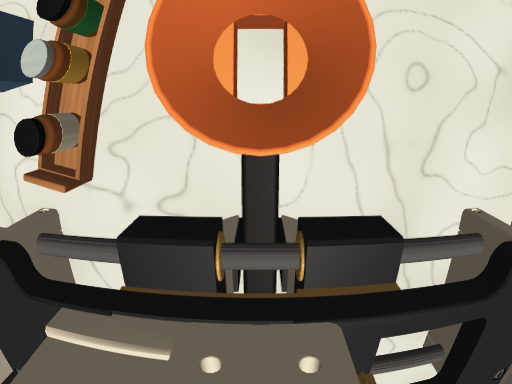

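>>> apply_moves --pt "0.2 -0.8 0 0" --pt "0.6 -2.4 0 0" --pt "1.3 -5 0 0" --pt "2 -8 0 0" --pt "2.8 -11 0 0" --pt "3.6 -14 0 0" --pt "4.4 -17 0 0" --pt "5.2 -20 0 0" --pt "6 -22.6 0 0" --pt "6.6 -24.6 0 0" --pt "6.9 -25.7 0 0" --pt "7 -26 0 0"

```text
time_s: 8.97
eef_pos: [464.9, -27.1, 252.6]
orientation: [0.997, 0.08, -0.001, -0.0]
force: [-0.2, 0.1, -1.4]
finger_gap: 19.5
finger_force: 30.0
```

```bash
cat > b.py <<'E'
import sys; sys.argv=["w","w5"]
exec(open("w.py").read().split("if __name__")[0])
for q in landmark_of("wrist","open_mouth")[:2]: print("mouth",round(q["score"],2),np.round(q["xy"],1),wz(q["xy"],130).round(1))
t=camera("top"); cv2.imwrite("pics/top1.png",t["img"])
for q in landmark_of("top","open_mouth")[:1]: print("top mouth",q["xy"],atz(t,q["xy"],130).round(1))
a=cv2.resize(t["img"][130:220,150:220],None,fx=5,fy=5,interpolation=2)
b=c["img"]; v=np.zeros((450,350+512,3),np.uint8); v[:450,:350]=a[:450]; v[:384,350:]=b
cv2.imwrite("pics/mix.png",cv2.resize(v,(800,418)))
E
python3 b.py; python3 g.py 472 172 255 -81
```

```text
mouth 0.94 [91.8 55.6] [574.5 181.9 130. ]
top mouth [176.7, 173.7] [571.7 193.8 130. ]
t 9.1667 p [465.3 -31.2 253.5] yaw_y -81.09 q [-0.73  0.14  0.79  1.91 -0.11  1.13 -1.32] tilt [-0.001 -0.001 -1.   ] gap 19.6 F [ 0.5 -0.4 -1.5]
delta cm [  3.81 -19.97  -0.17] roll -0.002
```

View pics/mix.png

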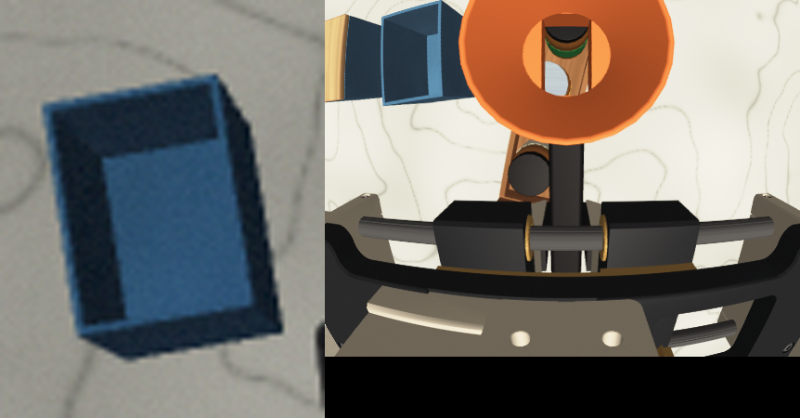

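```bash
cat > c.py <<'E'
import sys; sys.argv=["w","w6"]
exec(open("w.py").read().split("if __name__")[0])
t=camera("top"); s=800/862
A=[atz(t,[150+x/s/5,130+y/s/5],130)[:2] for x,y in [(44,105),(216,75),(252,306),(80,336)]]
B=[wz([(x-325)/s,y/s],130)[:2] for x,y in [(384,16),(445,2),(470,95),(385,104)]]
for P in (A,B):
    P=np.array(P); print(P.round(0).tolist(),"c",P.mean(0).round(1)); 
    for i,j in((3,0),(2,1),(1,0),(2,3)): d=P[j]-P[i]; print(np.linalg.norm(d).round(1),np.degrees(np.arctan2(d[1],d[0])).round(1))
# funnel spout end: refine
for q in landmark_of("wrist","funnel")[:1]: print("funnel origin rel",q, wz(q["xy"],198).round(1))
sd=camera("side"); cv2.imwrite("pics/side1.png",sd["img"])
rs=[]
for n,cc in(("top",t),("side",sd)):
    l=landmark_of(n,"funnel")[:1]
    for q in l: print(n,q["score"],atz(cc,q["xy"],198).round(1)); rs.append(ray(cc,q["xy"]))
print(tri(rs).round(1), p.round(1))
cv2.imwrite("pics/side1c.png",cv2.resize(sd["img"][90:300,130:350],None,fx=2.7,fy=2.7,interpolation=2))
E
python3 c.py
```

```text
[[621.0, 237.0], [639.0, 150.0], [521.0, 127.0], [504.0, 213.0]] c [571.  181.6]
119.9 11.7
120.0 11.1
88.6 101.4
87.3 101.3
[[625.0, 231.0], [639.0, 141.0], [529.0, 89.0], [510.0, 209.0]] c [575.7 167.7]
118.1 11.1
122.1 25.2
91.0 98.6
120.6 99.1
side 0.6 [560.8 -28.6 198. ]
[ 131.3 -517.5  878. ] [465.3 -31.2 253.5]
```

View pics/side1c.png

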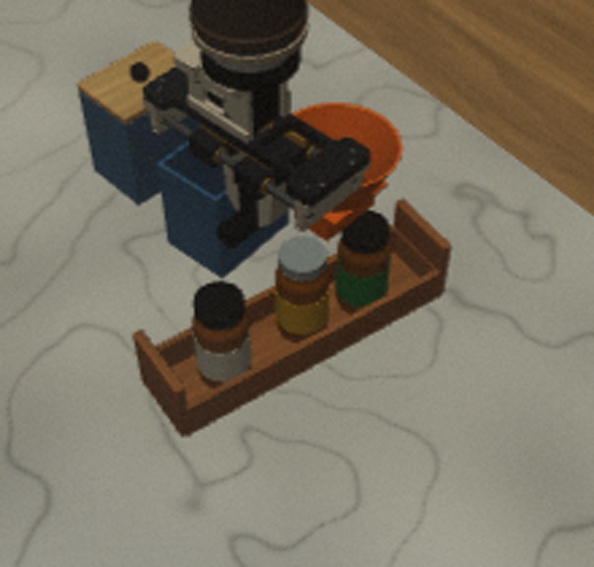

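>>> apply_moves --pt "0.1 -0.8 0 0" --pt "0.4 -2.3 0 -0.01" --pt "0.8 -4.3 0 -0.02" --pt "1.2 -6.6 0 -0.03" --pt "1.6 -9 0 -0.04" --pt "2 -11.4 0 -0.04" --pt "2.4 -13.8 0 -0.04" --pt "2.8 -16 0 -0.04" --pt "3.1 -17.6 0.5 -0.04" --pt "3.3 -18.5 1.2 -0.04" --pt "3.3 -18.8 2 -0.04" --pt "3.3 -18.9 2.5 -0.04"

```text
time_s: 10.47
eef_pos: [468.3, 161.3, 227.3]
orientation: [0.995, 0.098, -0.001, 0.001]
force: [0.1, -0.8, -0.6]
finger_gap: 19.4
finger_force: 30.0
```

>>> apply_moves --pt "0 0 0 0" --pt "0 0 0 0" --pt "0 0 0 0"

```text
time_s: 10.72
eef_pos: [469.2, 160.4, 229.0]
orientation: [0.995, 0.097, 0.0, 0.0]
force: [0.4, -0.0, 0.2]
finger_gap: 19.3
finger_force: 30.0
```

```bash
cat > d.py <<'E'
from h import *
import sys
exec(open("w.py").read().split("if __name__")[0])
cs={n:camera(n) for n in("top","side")}
P=[((cv2.resize(cs["top"]["img"][120:220,140:240],(400,400),interpolation=2))),cv2.resize(cs["side"]["img"][100:200,160:260],(400,400),interpolation=2)]
v=np.hstack(P); cv2.imwrite(f"pics/{sys.argv[1]}m.png",v)
h=p[2]-54
for n in cs:
    for k,z in(("funnel",h),("funnel_grip",h+74),("open_mouth",130)):
        for q in landmark_of(n,k)[:1]: print(n,k,round(q["score"],2),atz(cs[n],q["xy"],z).round(1))
for k,z in(("open_mouth",130),("funnel",h)):
    for q in landmark_of("wrist",k)[:1]: print("wrist",k,round(q["score"],2),q["xy"],wz(q["xy"],z).round(1))
# rim of hopper in top view and wrist view
for n in("top","wrist"):
    img=cs["top"]["img"] if n=="top" else c["img"]
    hsv=cv2.cvtColor(img,cv2.COLOR_BGR2HSV); m=cv2.inRange(hsv,(3,130,60),(18,255,255))
    cn=max(cv2.findContours(m,0,2)[0],key=cv2.contourArea)
    X=np.array([(atz(cs["top"],q[0],h+88) if n=="top" else wz(q[0],h+88))[:2] for q in cn if n=="top" or (q[0][1]>2)],np.float32)
    print(n,"rim", [np.round(a,1) for a in cv2.minEnclosingCircle(X)],[np.round(a,1) for a in cv2.fitEllipse(X)])
E
python3 d.py d1; python3 g.py 469 160.3 196 -78.7
```

```text
top funnel 0.76 [571.3 177.3 175. ]
top open_mouth 0.85 [578.2 189.2 130. ]
side funnel 0.8 [571.  169.5 175. ]
side funnel_grip 0.68 [469.7 152.1 249. ]
side open_mouth 0.64 [570.6 194.8 130. ]
wrist open_mouth 0.85 [258.8, 71.6] [572.8 183.2 130. ]
top rim [array([905. ,  20.3]), np.float64(543.9)] [array([  907.2, -4045.9]), array([  142.3, 12164.3]), np.float64(0.5)]
wrist rim [array([570. , 152.3]), np.float64(88.9)] [array([566.8, 156.1]), array([131. , 163.8]), np.float64(173.4)]
t 11.2667 p [468.9 161.6 228.9] yaw_y -78.73 q [-0.98  0.22  0.65  1.88 -0.15  1.09 -1.64] tilt [ 0.  0. -1.] gap 19.3 F [ 0.3  0.6 -0.7]
delta cm [-0.02  0.13  3.29] roll -0.0
```

View pics/d1m.png

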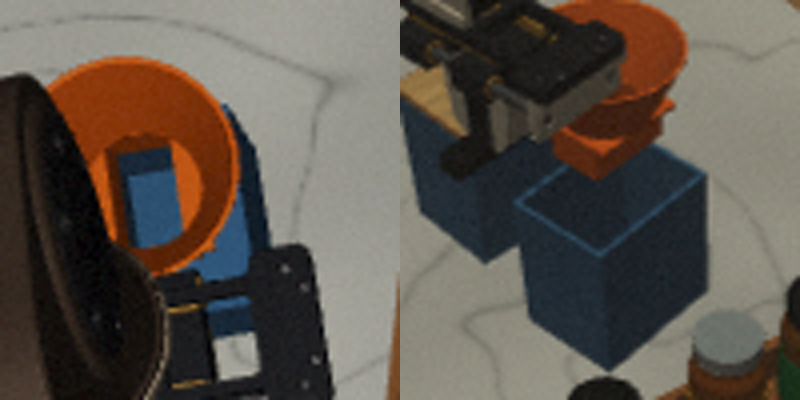

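```bash
python3 - <<'E'
from h import *
c=camera("side")
u=lambda x,y:[160+(x-400)/4,100+y/4]
for nm,px,z in (("rim near",(602,254),130),("rim right",(707,174),130),("rim left",(517,203),130),("spout near",(598,180),175),("spout right",(663,133),175),("spout left",(553,158),175)):
    print(nm,atz(c,u(*px),z).round(1))
def w(cx,cy,yaw,a,b):
    a0=np.radians(yaw); e=np.array([np.cos(a0),np.sin(a0)]); f=np.array([-e[1],e[0]]); return (np.array([cx,cy])+a*e+b*f).round(1)
print("expect rim near,right,left",w(572.5,181,11.3,-60,-45),w(572.5,181,11.3,60,-45),w(572.5,181,11.3,-60,45))
print("expect spout",w(572.5,181,11.3,-35,-22),w(572.5,181,11.3,35,-22),w(572.5,181,11.3,-35,22))
E
```

```text
rim near [524.5 122.8 130. ]
rim right [637.8 143.6 130. ]
rim left [505.6 205.9 130. ]
spout near [541.7 147.5 175. ]
spout right [609.4 159.7 175. ]
spout left [529.6 186.9 175. ]
expect rim near,right,left [522.5 125.1] [640.2 148.6] [504.8 213.4]
expect spout [542.5 152.6] [611.1 166.3] [533.9 195.7]
```

>>> apply_moves --pt "0 0 0.3 0" --pt "0 0 0.8 0" --pt "0.1 -0.1 1.4 0" --pt "0.1 -0.1 2 0" --pt "0.1 -0.1 2.5 0" --pt "0.1 -0.1 2.9 0" --pt "0.1 -0.1 3.2 0" --pt "0.1 -0.1 3.3 0" --pt "0.1 -0.1 3.3 0" --pt "0.1 -0.1 3.3 0" --pt "0.1 -0.1 3.3 0" --pt "0.1 -0.1 3.3 0"

```text
time_s: 12.32
eef_pos: [469.8, 162.9, 196.1]
orientation: [0.995, 0.098, 0.0, -0.0]
force: [0.3, -0.3, -0.6]
finger_gap: 19.6
finger_force: 30.0
```

```bash
python3 d.py d2 | head -7; python3 g.py 470 161 196 -78.7
```

```text
top funnel 0.6 [570.4 177.5 142.1]
top open_mouth 0.92 [572.7 188.2 130. ]
side funnel 0.96 [565.3 167.  142.1]
side funnel_grip 0.95 [479.4 159.  216.1]
side open_mouth 0.68 [568.3 178.5 130. ]
wrist open_mouth 0.8 [260.5, 66.0] [574.  184.5 130. ]
top rim [array([923.2,  21.4]), np.float64(565.1)] [array([  939.1, -5696.7]), array([  158.8, 15884.9]), np.float64(0.5)]
t 12.8667 p [469.7 162.8 195.8] yaw_y -78.73 q [-0.96  0.26  0.64  1.93 -0.18  1.01 -1.61] tilt [ 0.  0. -1.] gap 19.6 F [-0.2 -1.4 -0.1]
delta cm [-0.    0.18 -0.02] roll -0.0
```

View pics/d2m.png

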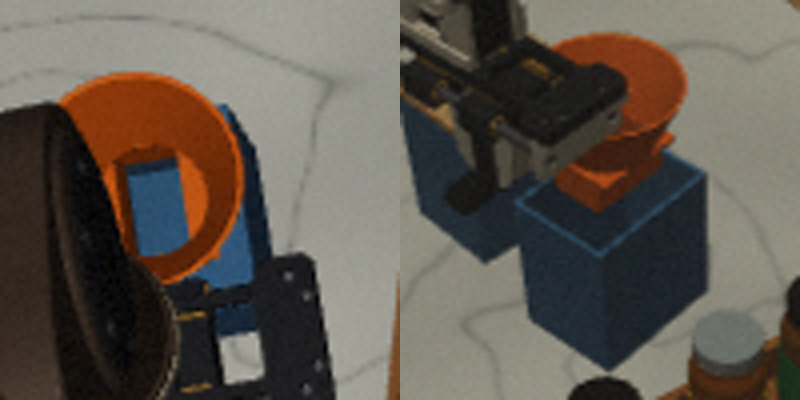

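```bash
python3 - <<'E'
from h import *
s=camera("side");t=camera("top")
u=lambda x,y:[160+(x-400)/4,100+y/4]
N=[atz(s,u(*q),142)[:2] for q in((600,212),(557,190),(665,163))]; print("side spout near,left,right",np.round(N,1), "centre",((N[1]+N[2])/2).round(1))
Q=[atz(s,u(*q),130)[:2] for q in((517,203),(707,174))]; print("side mouth",np.mean(Q,0).round(1))
# top: rim circle centre, visible arc by hand: top, right, bottom
v=lambda x,y:[140+x/4,120+y/4]
A=np.array([atz(t,v(*q),230)[:2] for q in((145,72),(205,100),(243,180),(228,240),(165,284),(85,90))],np.float32)
M=np.c_[2*A,np.ones(len(A))]; k=np.linalg.lstsq(M,(A**2).sum(1),rcond=None)[0]; print("top hopper centre",k[:2].round(1),"r",np.sqrt(k[2]+k[0]**2+k[1]**2).round(1))
E
```

```text
side spout near,left,right [[542.2 149. ]
 [530.7 188. ]
 [612.2 162.4]] centre [571.4 175.2]
side mouth [571.7 174.7]
top hopper centre [572.6 180.2] r 57.4
```

```bash
python3 -c "
from plant import *
s=observe();print(s['time_s'],s['qd'],s['finger_force']);print(finish_job())"
```

```text
12.9667 [ 7.27261157e-04 -9.66904394e-04  1.66441940e-04  2.60121139e-03
 -3.71970804e-04 -1.71449602e-04  2.54485922e-05] 29.997266829013824
the job is handed in; nothing more can be done
None
```

I handed the job in at about 13 s with the funnel held level and still over the open canister. By my camera measurements the spout is centred to within about 2 mm, parallel to the long sides, and about 12 mm above the rim; the hand-in returned no verdict.

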